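Sort incoming specimens for the analyser stations

TASK

A mixed batch of specimens has come in on the laboratory bench; sort it for the three work stations: stand both urine cups in the grey plastic tray, both tubes in the tube rack, each in an opening of its own, and lay the slide mailer flat, label up, in the shallow aluminium slide tray. Keep the cups and tubes upright all the way and leave the strip vial and the timer where they are.

Things in the scene. Friction and masses are not known exactly. Their poses are not given: they have to be found in the camera images.
- cup_a: 90 ml urine specimen cup, one of two alike: wide, low, off-white, with a paper label and a white ribbed screw lid; standing on the bench. 66 mm high; lid 54 mm in diameter from 50 to 66 mm up; body under it 45 mm at the foot, 49 mm below the lid. About 70 g. Its origin is the centre of its underside, z up along its axis.
- cup_b: 90 ml urine specimen cup, one of two alike: wide, low, off-white, with a paper label and a white ribbed screw lid; standing on the bench. 66 mm high; lid 54 mm in diameter from 50 to 66 mm up; body under it 45 mm at the foot, 49 mm below the lid. About 70 g. Its origin is the centre of its underside, z up along its axis.
- tube_a: 30 ml self-standing specimen transport tube, one of two alike: slender, off-white, with a paper label and a white ribbed screw cap; standing on the bench. 93 mm high; cap 32 mm in diameter from 74 to 93 mm up; body 27 mm in diameter, flat foot. About 35 g. Its origin is the centre of its underside, z up along its axis.
- tube_b: 30 ml self-standing specimen transport tube, one of two alike: slender, off-white, with a paper label and a white ribbed screw cap; standing on the bench. 93 mm high; cap 32 mm in diameter from 74 to 93 mm up; body 27 mm in diameter, flat foot. About 35 g. Its origin is the centre of its underside, z up along its axis.
- slide_mailer: Slide mailer: a closed flat off-white plastic box for microscope slides, 86 mm long (its x), 34 mm wide (its y), 16 mm thick (z), lying flat on the bench with its paper label up. About 40 g. Its origin is the centre of its underside.
- urine_tray: Tray for urine cups: grey plastic, open, rectangular, undivided, fixed to the bench, with room for two cups side by side along its length. Outside 100 mm (its x) by 176 mm (its y), 34 mm high, walls and floor 4 mm. Its origin is the centre of its underside, z up.
- tube_rack: Tube rack: fixed, light grey plastic on a dark base, 100 by 100 mm, an open grid of 2 by 2 empty square openings, each 44 mm wide, over a 5 mm thick base plate on which tubes stand. The openings' centres lie 24 mm either side of the middle in its x and y; grid bars 4 mm wide, their top 55 mm above the bench. Its origin is the centre of its underside, z up.
- slide_tray: Slide tray: very shallow, bare dull aluminium, open, rectangular, fixed to the bench. Inside 98 mm (its x) by 128 mm (its y), outside 104 by 134 mm; rim 11 mm high, floor 3 mm thick. Its origin is the centre of its underside, z up.
- strip_vial: Bystander: vial of test strips, white with a blue printed label and a black cap, 45 mm in diameter, 106 mm high, loose. Its origin is the centre of its underside, z up along its axis.
- timer: Bystander: grey bench timer lying flat with a small display and three buttons, 64 by 70 mm, 18 mm high, loose. Its origin is the centre of its underside.
Mind the look-alikes: they are no part of the job. What is shaped like the urine_tray but blue or pink is not meant. Leave any blue look-alike of the cup_a alone.

How it is judged:
By the outcome, as a careful person would: the job done as asked, in the order asked, and still so for the second after the job is handed in, with the robot touching nothing.
It also fails if it takes over 138 s, if anything falls off the work surface, if the arm or the gripper's body presses on something with over 40 N, if the wrist force passes 120 N, or if a joint passes its speed limit or range.

ROBOT

A 6-joint arm with a two-finger parallel gripper is mounted at the origin on the work surface. World frame = base frame: x ahead of the robot, y to its left, z up, the work surface at z = 0. Lengths are in m, angles in degrees, forces in N, time in s.
With the tool pointing down it reaches from about 0.425 to 1.125 m from the base axis. Payload 14.9 kg.
Tool frame: the origin (TCP) lies between the finger pads; the fingertips stand 11 mm ahead of it and the grasp point (between the pads) lies 8 mm behind it; z points along the fingers, y is the line along which they close (so a half turn about z gives the same grasp; the last joint's range is limited). The gripper opens to 91 mm and grips with 3 to 60 N. Pads are 32 mm wide; open, the fingers measure 118 mm over their backs; the gripper's body (76 mm by 178 mm) begins 60 mm behind the grasp point.
Start: joints at [-67.454, 21.709, 99.362, -0, 58.929, -1.908], TCP at [0.29, -0.637, 0.225] pointing down, gripper open.
Joint ranges: [-158.91, 158.91], [-42.39, 125.64], [0.06, 152.35], [-60.88, 240.88], [17.5, 164.5], [-176.32, 176.32]. Speed limits (degrees/s): [108.29, 108.29, 136.94, 180, 180, 180].

INTERFACE

Orientations are given as [roll, pitch, yaw] about the fixed x, y, z axes, in that order (R = Rz(yaw) Ry(pitch) Rx(roll)).
In Python, from station import monitor, viewer, ticket gives the robot as it stands.
- The arm moves only by the tool carry_out, never from a script. Its arguments are lists of equal length, an entry for each row: "travel": the shift along the tool's x, y, z in mm, a list of three; "rot": the turn, a rotation vector about the tool's x, y, z in rad, a list of three. In form: {"travel": [[dx, dy, dz], ...], "rot": [[ax, ay, az], ...]}. A call has 1 to 20 rows; each row shifts and turns the commanded pose from where the row before left it, along the tool's axes as they then stand; what a row does not reach is not made up. A row lasts 1/12 s, in which the tool goes at most 41.7 mm and 7.16 degrees, less where a joint would pass 70% of its speed; a pose out of reach is approached as far as the arm can. A call is refused whole if a number of a shift passes 41.7 or a number of a turn 0.125, either way. A call with a gripper value outside its range is refused whole. "gripper" is the closure, from -1 (fully open) to 1 (shut), set as the call begins (left out, the last holds). The fingers move at their own pace and stop on an object; "force" is the grip in N (left out, the last holds). Time passes only in rows, so rows that do not move let the fingers close. It gives the time, the measured TCP pose, the force, the opening and the grip force at its end, in the units of the state.
- monitor.sense(): the state, without advancing time (a new reading comes with each control period).
- viewer.read_camera(name): name is "scene" or "side" or "wrist"; returns the picture (480x640x3 uint8, red, green, blue); there is no depth.
- viewer.get_calibration(name): a dict with "fovy" (degrees; the focal length in pixels is half the picture's height over the tangent of half this angle, whatever the lens; pixels are square), "cx", "cy" (the principal point, pixels), "origin" and "attitude" of the camera in the world; the wrist camera has in their place "tool_from_camera" (4x4, takes a point from camera to tool coordinates, whose origin is the TCP and whose axes are the flange's). Camera axes: x right, y down, z forward; pixel columns grow to the right and rows downward; lengths in m; the calibration is good to about 2 mm. The wrist camera is an equidistant fisheye: a pixel r from the principal point sees the ray r / f radians off the axis. A picture is of the moment at which its call begins: read the wrist's pose just before it. get_calibration takes no time and is no camera call.
- ticket.finish_job(): hands the job in; it is judged then, once.
The state is a dict: "clock": time; "joint_positions": joint angles; "qvel": joint speeds; "effort": joint torques, N m; "tool_pos": TCP position; "ee_rot": TCP orientation; "contact_force": force on the tool from outside, world axes, zero at the start; "moment": the same for the moment, N m; "opening": finger opening in m; "grip_force": force on a finger pad.
Only numpy, scipy, OpenCV 4.12 (cv2) and the standard library are available. Lean on these libraries where they do the work, as an engineer would, in place of code of your own. Each camera call takes 0.05 s, during which the arm holds its last target. There are 200 camera calls.

## Working session

There is one attempt and no reset: what is moved stays moved. The work goes in short steps, Python scripts to look and compute and a tool call to move; the robot and the scene stay as the last step left them, time stands still between calls to the robot, and variables do not carry over. Pictures are saved under pics/ and viewed, at most 14 in all, crops included, and the job is handed in when it is done.

Besides the shell and the picture viewer there is one more tool, called after "Request:" as a command line: name --argument value ..., lists and objects as JSON in quotes. carry_out: Moves the arm, as the interface text tells. Its arguments: {"type":"object","properties":{"travel":{"type":"array","items":{"type":"array","items":{"type":"number"}}},"rot":{"type":"array","items":{"type":"array","items":{"type":"number"}}},"gripper":{"type":"number"},"force":{"type":"number"}},"required":["travel","rot"]}

```bash
mkdir -p pics; ls; python3 - <<'E'
from station import monitor, viewer
import cv2,numpy as np
print(monitor.sense())
for n in ["scene","side","wrist"]:
    c=viewer.get_calibration(n); print(n,c)
    cv2.imwrite(f"pics/{n}0.png",viewer.read_camera(n)[:,:,::-1])
E
```

```text
pics
{'clock': 0.0, 'joint_positions': array([-6.74536010e+01,  2.17396265e+01,  9.93966245e+01, -8.04158764e-04,
        5.89261421e+01, -1.90711532e+00]), 'qvel': array([ 0.08584922,  0.01609305, -0.01966651,  0.03361597,  0.06464302,
       -0.05828435]), 'effort': array([-1.25541985e-03, -7.63732553e+01, -4.34364152e+01,  6.50240877e-02,
        4.24715260e-02, -1.11943502e-04]), 'tool_pos': array([ 0.28962119, -0.63685003,  0.2242659 ]), 'ee_rot': array([-1.79937619e+02, -1.38846585e-03,  2.44539290e+01]), 'contact_force': array([-0.68024158, -0.49891508, -0.82878701]), 'moment': array([-0.00537077, -0.0285958 , -0.01813355]), 'grip_force': 0.0, 'opening': 0.09120570816807017}
scene {'fovy': 48.47228864925969, 'cx': 318.57425531198754, 'cy': 232.90066882272671, 'origin': array([ 1.12084419, -0.05891751,  0.99261564]), 'attitude': array([-146.1897399 ,   -0.1479845 ,   81.27436735])}
side {'fovy': 57.67299959819847, 'cx': 320.14004114812093, 'cy': 243.2552908515934, 'origin': array([-0.0624313 ,  0.71425496,  0.60644038]), 'attitude': array([-124.0624205 ,    0.73847901, -140.62073683])}
wrist {'fovy': 65.70646984690485, 'cx': 317.5039237149057, 'cy': 241.43428556833967, 'tool_from_camera': array([[ 2.37776108e-04, -9.71137793e-01, -2.38519036e-01,
         6.54136530e-02],
       [ 9.99999663e-01,  4.18362555e-04, -7.06491452e-04,
        -5.08663495e-04],
       [ 7.85887983e-04, -2.38518788e-01,  9.71137565e-01,
        -1.59410740e-01],
       [ 0.00000000e+00,  0.00000000e+00,  0.00000000e+00,
         1.00000000e+00]])}
```

View pics/scene0.png

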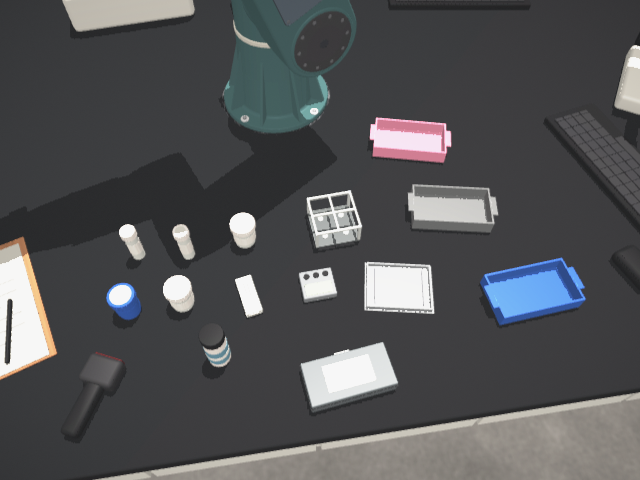

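View pics/side0.png

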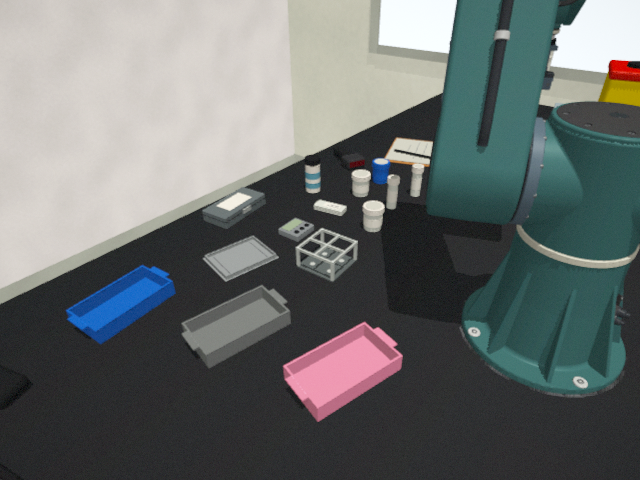

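The scene view shows these candidates:
- **Cups:** white at (243,229) and (179,292). The blue one at (123,300) is a look-alike, so I leave it.
- **Tubes:** (131,242) and (184,242). The strip vial is at (216,346).
- **Mailer:** (249,295). The timer at (318,284) and the grey box at (349,375) are not it.
- **Trays:** grey at (452,208) is the one. Pink (410,140) and blue (532,290) are look-alikes.
- **Slide tray:** (399,288).
- **Rack:** (333,220).

Next I check the choice in one close crop.

```bash
cat > h.py <<'E'
import numpy as np,cv2
from scipy.spatial.transform import Rotation as R
from station import monitor,viewer
def cal(n):
    c=viewer.get_calibration(n); c['f']=240/np.tan(np.radians(c['fovy']/2))
    if n!='wrist': c['Rm']=R.from_euler('xyz',c['attitude'],degrees=True).as_matrix(); c['o']=np.array(c['origin'])
    else:
        s=monitor.sense(); Rt=R.from_euler('xyz',s['ee_rot'],degrees=True).as_matrix(); T=c['tool_from_camera']
        c['Rm']=Rt@T[:3,:3]; c['o']=s['tool_pos']+Rt@T[:3,3]
    return c
def ray(c,n,px):
    d=(np.array(px,float)-[c['cx'],c['cy']])/c['f']
    if n=='wrist':
        r=np.hypot(*d); v=np.r_[d/max(r,1e-9)*np.sin(r),np.cos(r)]
    else: v=np.r_[d,1]
    return c['Rm']@v
def plane(c,n,px,z):
    v=ray(c,n,px); return (c['o']+v*(z-c['o'][2])/v[2])[:2]
def proj(c,n,P):
    v=c['Rm'].T@(np.array(P)-c['o'])
    if n=='wrist':
        th=np.arctan2(np.hypot(v[0],v[1]),v[2]); d=v[:2]/np.hypot(v[0],v[1])*th
    else: d=v[:2]/v[2]
    return d*c['f']+[c['cx'],c['cy']]
E
python3 - <<'E'
from h import *
im=cv2.imread('pics/scene0.png')
c1=cv2.resize(im[190:330,100:300],None,fx=4,fy=4,interpolation=cv2.INTER_CUBIC)
cv2.imwrite('pics/crop1.png',c1)
c2=cv2.resize(im[170:330,295:505],None,fx=3.75,fy=3.75,interpolation=cv2.INTER_CUBIC)
cv2.imwrite('pics/crop2.png',c2)
c=cal('scene')
for n,p,z in [('cupA',(243,222),.066),('cupB',(178,286),.066),('tA',(129,231),.093),('tB',(181,231),.093),('mail',(249,295),.016),('gtray',(452,200),.034),('rack',(333,210),.055),('stray',(399,288),.01),('timer',(318,284),.018),('vial',(211,333),.106),('blue',(121,293),.066),('strayTL',(365,263),.011),('strayTR',(433,264),.011),('strayBR',(434,311),.011),('strayBL',(365,309),.011),('gTL',(414,187),.034),('gTR',(492,189),.034)]: print(n,plane(c,'scene',p,z).round(3))
E
```

```text
cupA [ 0.456 -0.117]
cupB [ 0.59  -0.254]
tA [ 0.463 -0.346]
tB [ 0.479 -0.241]
mail [ 0.604 -0.121]
gtray [0.443 0.353]
rack [0.446 0.079]
stray [0.632 0.188]
timer [0.602 0.022]
vial [ 0.717 -0.188]
blue [ 0.589 -0.363]
strayTL [0.563 0.13 ]
strayTR [0.587 0.273]
strayBR [0.694 0.245]
strayBL [0.669 0.108]
gTL [0.394 0.277]
gTR [0.427 0.452]
```

View pics/crop1.png

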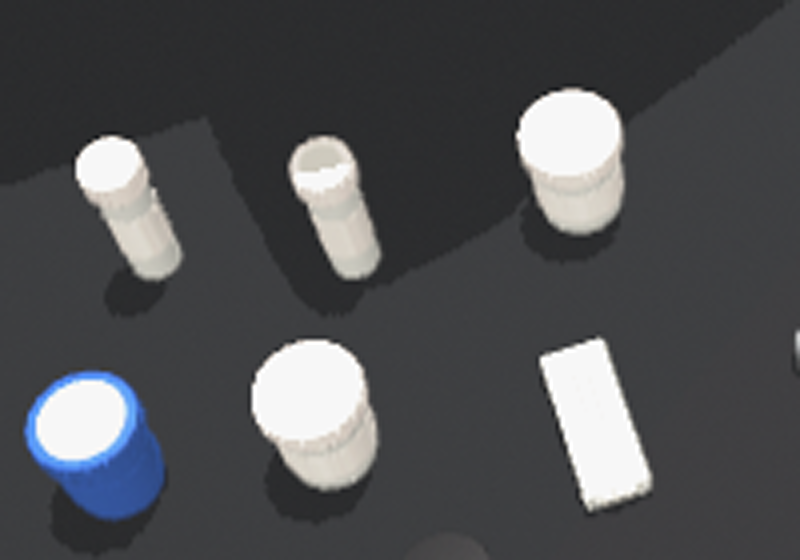

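View pics/crop2.png

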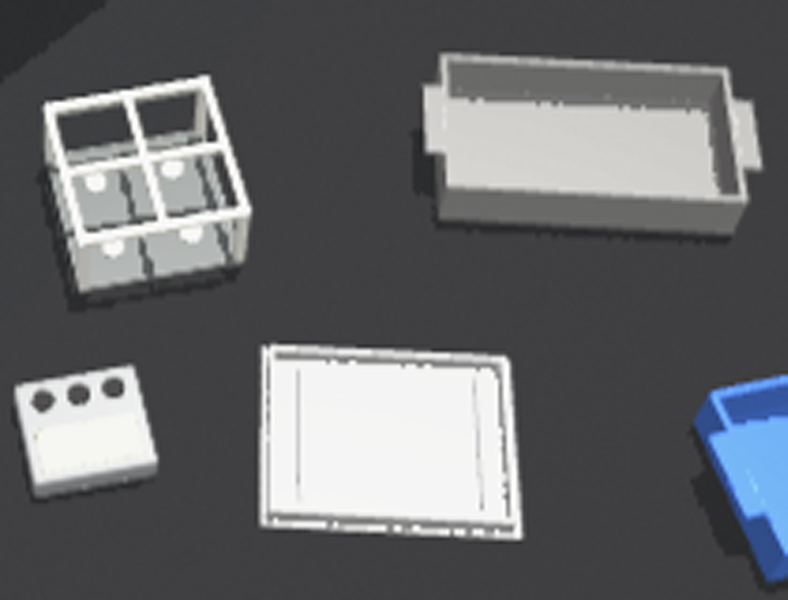

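```bash
python3 - <<'E'
from h import *
c=cal('scene')
a=lambda p:((np.array(p)+.5)/4-.5+[100,190]); b=lambda p:((np.array(p)+.5)/3.75-.5+[295,170])
for n,p,z in [('cupA',(571,133),.066),('cupB',(310,390),.066),('tA',(111,168),.093),('tB',(323,168),.093)]: print(n,plane(c,'scene',a(p),z).round(4))
def quad(n,ps,z,f):
    P=np.array([plane(c,'scene',f(p),z) for p in ps]); 
    print(n,'ctr',P.mean(0).round(4),'sides',np.linalg.norm(P-np.roll(P,-1,0),axis=1).round(4),'ang',[round(float(np.degrees(np.arctan2(*(P[(i+1)%4]-P[i])[::-1]))),1) for i in range(4)])
quad('mailer',[(541,353),(604,340),(651,487),(588,500)],.016,a)
quad('rack',[(43,102),(210,77),(250,210),(80,240)],.055,b); print(plane(c,'scene',b((145,157)),.055))
quad('gtray',[(441,55),(729,68),(747,200),(440,190)],.034,b)
quad('stray',[(262,346),(507,357),(522,539),(261,526)],.011,b)
s=cal('side')
quad_s=None
E
```

```text
cupA [ 0.4584 -0.1181]
cupB [ 0.5925 -0.2555]
tA [ 0.4643 -0.3489]
tB [ 0.4805 -0.2425]
mailer ctr [ 0.6025 -0.1219] sides [0.0332 0.0893 0.0319 0.0891] ang [94.9, 10.6, -85.8, -168.5]
rack ctr [0.4491 0.0795] sides [0.1012 0.0983 0.099  0.1005] ang [92.1, 2.8, -86.6, -176.0]
[0.44997871 0.07890549]
gtray ctr [0.4527 0.349 ] sides [0.1758 0.0988 0.1791 0.1021] ang [78.1, -12.8, -100.9, 165.4]
stray ctr [0.6294 0.186 ] sides [0.1392 0.1132 0.14   0.1128] ang [78.4, -11.3, -101.8, 168.3]
```

Measured sizes match those given: rack about 100 mm, tray 176×100, mailer 34×88. The crop confirms the two white-lidded cups, the two tubes and the mailer, with the blue cup left out. I turn the tool to yaw 77.5° so the fingers close along the grey tray's x, then go over cup_a.

Request:
carry_out --travel '[[0,0,0],[0,0,0],[0,0,0],[0,0,0],[0,0,0],[0,0,0],[0,0,0],[0,0,0]]' --rot '[[0,0,-0.1158],[0,0,-0.1158],[0,0,-0.1158],[0,0,-0.1158],[0,0,-0.1158],[0,0,-0.1158],[0,0,-0.1158],[0,0,-0.1158]]'

```text
clock: 0.82
tool_pos: [0.2897, -0.637, 0.2246]
ee_rot: [-180.0, -0.0, 77.9]
contact_force: [0.3, 0.6, -0.5]
opening: 0.091
grip_force: 0.0
```

Request:
carry_out --travel '[[33.9,3.3,4],[33.9,3.3,4],[33.9,3.3,4],[33.9,3.3,4],[33.9,3.3,4],[33.9,3.3,4],[33.9,3.3,4],[33.9,3.3,4],[33.9,3.3,4],[33.9,3.3,4],[33.9,3.3,4],[33.9,3.3,4],[33.9,3.3,4],[33.9,3.3,4],[33.9,3.3,4],[33.9,3.3,4],[0,0,0],[0,0,0]]' --rot '[[0,0,0],[0,0,0],[0,0,0],[0,0,0],[0,0,0],[0,0,0],[0,0,0],[0,0,0],[0,0,0],[0,0,0],[0,0,0],[0,0,0],[0,0,0],[0,0,0],[0,0,0],[0,0,0],[0,0,0],[0,0,0]]' --gripper -0.75

```text
clock: 2.32
tool_pos: [0.4585, -0.1177, 0.1607]
ee_rot: [-180.0, -0.0, 77.7]
contact_force: [0.1, -1.1, -0.0]
opening: 0.0796
grip_force: 0.0
```

```bash
cat >> h.py <<'E'
def go(x,y,z):
    s=monitor.sense(); p=np.array(s['tool_pos']); Rt=R.from_euler('xyz',s['ee_rot'],degrees=True).as_matrix()
    print('pos',p.round(4),'rot',np.round(s['ee_rot'],2),'t',round(s['clock'],2),'open',round(s['opening'],4),'tool travel mm',(Rt.T@(np.array([x,y,z])-p)*1000).round(1))
E
python3 - <<'E'
from h import *
go(.4584,-.1181,.05)
c=cal('wrist'); im=viewer.read_camera('wrist')[:,:,::-1].copy(); print(proj(c,'wrist',[.4584,-.1181,.066]))
cv2.imwrite('pics/w1.png',im)
E
```

```text
pos [ 0.4585 -0.1177  0.1607] rot [-179.97   -0.     77.71] t 2.32 open 0.0796 tool travel mm [ -0.4   0.  110.7]
[319.6161538  247.65216782]
```

View pics/w1.png

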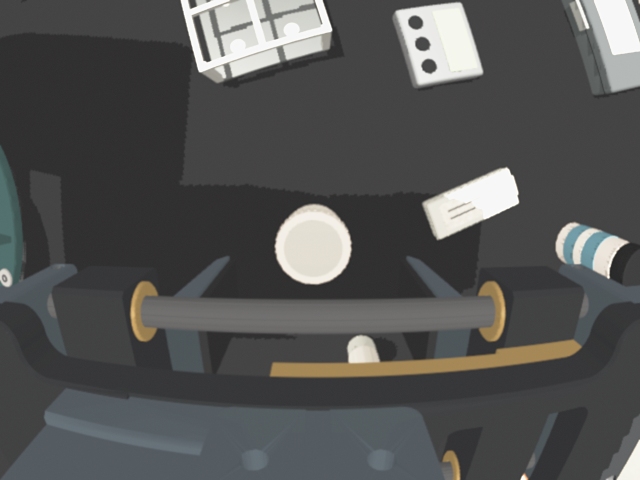

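The wrist view has the cup_a lid centred at (313,245), against a predicted (320,248). That puts the cup about 4 mm to tool −y, so I correct for it and descend.

Request:
carry_out --travel '[[1,-2,22],[1,-2,22],[0,0,22],[0,0,22],[0,0,22],[0,0,0],[0,0,0]]' --rot '[[0,0,0],[0,0,0],[0,0,0],[0,0,0],[0,0,0],[0,0,0],[0,0,0]]'

```text
clock: 2.95
tool_pos: [0.4542, -0.117, 0.0506]
ee_rot: [-179.9, -0.0, 77.4]
contact_force: [0.3, 0.2, 1.5]
opening: 0.0798
grip_force: 0.0
```

Request:
carry_out --travel '[[0,0,0],[0,0,0],[0,0,0],[0,0,0],[0,0,0],[0,0,0],[0,0,0]]' --rot '[[0,0,0],[0,0,0],[0,0,0],[0,0,0],[0,0,0],[0,0,0],[0,0,0]]' --gripper 1 --force 15

```text
clock: 3.53
tool_pos: [0.4555, -0.1163, 0.0517]
ee_rot: [179.9, 0.0, 77.5]
contact_force: [-1.6, -0.2, 11.3]
opening: 0.0531
grip_force: 15.0
```

Request:
carry_out --travel '[[0,0,-25],[0,0,-35],[33.1,-6.9,-35],[33.1,-6.9,-15],[33.1,-6.9,0],[33.1,-6.9,0],[33.1,-6.9,0],[33.1,-6.9,0],[33.1,-6.9,0],[33.1,-6.9,0],[33.1,-6.9,0],[33.1,-6.9,0],[33.1,-6.9,0],[33.1,-6.9,0],[33.1,-6.9,0],[33.1,-6.9,0],[33.1,-6.9,0],[0,0,0],[0,0,0],[0,0,0]]' --rot '[[0,0,0],[0,0,0],[0,0,0],[0,0,0],[0,0,0],[0,0,0],[0,0,0],[0,0,0],[0,0,0],[0,0,0],[0,0,0],[0,0,0],[0,0,0],[0,0,0],[0,0,0],[0,0,0],[0,0,0],[0,0,0],[0,0,0],[0,0,0]]'

```text
clock: 5.2
tool_pos: [0.4606, 0.3857, 0.1557]
ee_rot: [-180.0, 0.0, 77.6]
contact_force: [0.1, -0.2, 0.2]
opening: 0.0534
grip_force: 15.0
```

```bash
python3 - <<'E'
from h import *
go(.462,.390,.055)
c=cal('wrist'); im=viewer.read_camera('wrist')[:,:,::-1].copy()
u=np.radians(-12.5); ex=np.array([np.cos(u),np.sin(u)]); ey=np.array([-ex[1],ex[0]])
for a in(1,-1):
  for b in(1,-1): print(a,b,proj(c,'wrist',np.r_[np.array([.4527,.349])+a*.05*ex+b*.088*ey,.034]).round(0))
cv2.imwrite('pics/w2.png',im)
E
```

```text
pos [0.4606 0.3857 0.1557] rot [-1.7998e+02  4.0000e-02  7.7560e+01] t 5.2 open 0.0534 tool travel mm [  4.6   0.5 100.7]
1 1 [386. 174.]
1 -1 [375. 374.]
-1 1 [254. 174.]
-1 -1 [264. 374.]
```

View pics/w2.png

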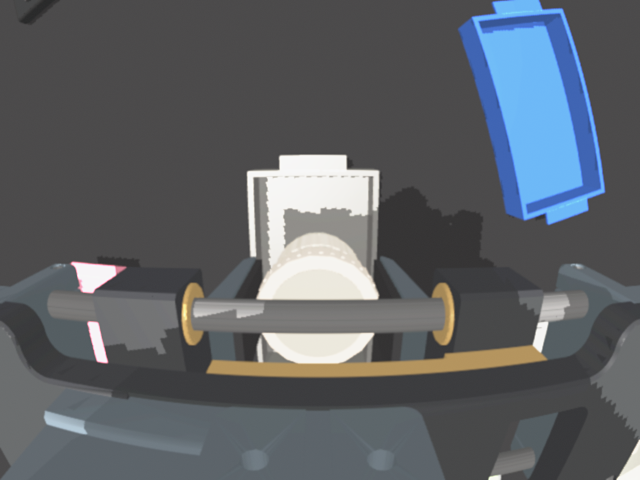

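The tray's far corners are at (248,171) and (380,171), against a predicted (254,174) and (386,174). That is the same 4 mm bias of the scene camera toward −x. I shift and lower the cup.

Request:
carry_out --travel '[[3,-2,20],[3,-1.5,20],[0,0,20],[0,0,20],[0,0,12],[0,0,6.5],[0,0,0],[0,0,0]]' --rot '[[0,0,0],[0,0,0],[0,0,0],[0,0,0],[0,0,0],[0,0,0],[0,0,0],[0,0,0]]'

```text
clock: 5.92
tool_pos: [0.4593, 0.3925, 0.058]
ee_rot: [180.0, -0.0, 77.5]
contact_force: [1.0, -0.3, -0.4]
opening: 0.0534
grip_force: 15.0
```

Request:
carry_out --travel '[[0,0,0],[0,0,0],[0,0,0],[0,0,0],[0,0,0],[0,0,-15],[0,0,-30],[0,0,-30],[0,0,-30],[0,0,0]]' --rot '[[0,0,0],[0,0,0],[0,0,0],[0,0,0],[0,0,0],[0,0,0],[0,0,0],[0,0,0],[0,0,0],[0,0,0]]' --gripper -0.7

```text
clock: 6.75
tool_pos: [0.4612, 0.3946, 0.1692]
ee_rot: [179.7, -0.4, 77.5]
contact_force: [0.4, 0.7, 0.8]
opening: 0.0779
grip_force: 0.0
```

```bash
python3 - <<'E'
from h import *
go(.5885,-.2545,.16)
E
```

```text
pos [0.4612 0.3946 0.1692] rot [179.71  -0.36  77.54] t 6.75 open 0.0779 tool travel mm [-606.4  264.3    6.8]
```

Request:
carry_out --travel '[[-31.9,13.9,0.3],[-31.9,13.9,0.3],[-31.9,13.9,0.3],[-31.9,13.9,0.3],[-31.9,13.9,0.3],[-31.9,13.9,0.3],[-31.9,13.9,0.3],[-31.9,13.9,0.3],[-31.9,13.9,0.3],[-31.9,13.9,0.3],[-31.9,13.9,0.3],[-31.9,13.9,0.3],[-31.9,13.9,0.3],[-31.9,13.9,0.3],[-31.9,13.9,0.3],[-31.9,13.9,0.3],[-31.9,13.9,0.3],[-31.9,13.9,0.3],[-31.9,13.9,0.3],[0,0,0]]' --rot '[[0,0,0],[0,0,0],[0,0,0],[0,0,0],[0,0,0],[0,0,0],[0,0,0],[0,0,0],[0,0,0],[0,0,0],[0,0,0],[0,0,0],[0,0,0],[0,0,0],[0,0,0],[0,0,0],[0,0,0],[0,0,0],[0,0,0],[0,0,0]]'

```text
clock: 8.42
tool_pos: [0.5871, -0.2611, 0.1578]
ee_rot: [179.9, 0.1, 77.4]
contact_force: [-0.5, 0.3, 0.4]
opening: 0.0774
grip_force: 0.0
```

Request:
carry_out --travel '[[0,0,0],[0,0,0]]' --rot '[[0,0,0],[0,0,0]]'

```text
clock: 8.58
tool_pos: [0.5856, -0.2558, 0.1569]
ee_rot: [-180.0, -0.0, 77.5]
contact_force: [-0.3, 0.8, -0.1]
opening: 0.0778
grip_force: 0.0
```

```bash
cat >> h.py <<'E'
def lid(z,dia,thr=200):
    """bright blob(s) in the wrist view -> top centre on plane z, by circle of the blob's upper face"""
    c=cal('wrist'); im=viewer.read_camera('wrist'); 
    m=(im.min(2)>thr).astype(np.uint8); n,_,st,ce=cv2.connectedComponentsWithStats(m)
    for i in range(1,n):
        if st[i][4]>150 and st[i][1]<330:
            print('blob',st[i],ce[i].round(1),'world',plane(c,'wrist',ce[i],z).round(4))
    return im
E
python3 - <<'E'
from h import *
go(.5885,-.2545,.051)
im=lid(.066,.054)
cv2.imwrite('pics/w3.png',im[:,:,::-1])
E
```

```text
pos [ 0.5856 -0.2558  0.1569] rot [-1.7998e+02 -1.0000e-02  7.7510e+01] t 8.58 open 0.0778 tool travel mm [  1.9   2.6 105.9]
blob [  573     0    67   287 11787] [617.4 122.2] world [ 0.8571 -0.2035]
blob [ 242   34  114   78 4403] [298.7  71.2] world [ 0.5982 -0.1338]
blob [450  90  18  50 336] [456.  110.9] world [ 0.6994 -0.1801]
blob [ 286  208   76   75 4325] [323.7 245.6] world [ 0.5887 -0.2544]
blob [136 250  40  44 622] [159.6 267.7] world [ 0.4645 -0.2447]
```

View pics/w3.png

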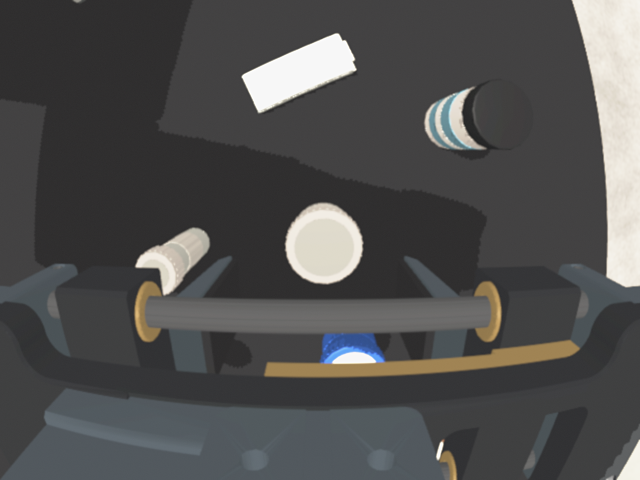

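The wrist view shows cup_b's lid at (324,246), which is world (.589,−.254). The blue one stays behind at (353,350).

Request:
carry_out --travel '[[1,1.5,22],[1,1.5,22],[0,0,22],[0,0,22],[0,0,18],[0,0,0],[0,0,0]]' --rot '[[0,0,0],[0,0,0],[0,0,0],[0,0,0],[0,0,0],[0,0,0],[0,0,0]]'

```text
clock: 9.22
tool_pos: [0.5889, -0.2537, 0.0505]
ee_rot: [-179.9, -0.0, 77.6]
contact_force: [0.1, -0.3, 0.4]
opening: 0.0776
grip_force: 0.0
```

Request:
carry_out --travel '[[0,0,0],[0,0,0],[0,0,0],[0,0,0],[0,0,0],[0,0,0],[0,0,0]]' --rot '[[0,0,0],[0,0,0],[0,0,0],[0,0,0],[0,0,0],[0,0,0],[0,0,0]]' --gripper 1

```text
clock: 9.8
tool_pos: [0.5898, -0.2551, 0.0516]
ee_rot: [179.9, 0.0, 77.5]
contact_force: [-1.5, 1.1, 7.2]
opening: 0.0534
grip_force: 15.0
```

Request:
carry_out --travel '[[0,0,-25],[0,0,-35],[0,0,-35],[0,0,-15],[0,0,0]]' --rot '[[0,0,0],[0,0,0],[0,0,0],[0,0,0],[0,0,0]]'

```text
clock: 10.22
tool_pos: [0.5911, -0.2557, 0.1648]
ee_rot: [179.7, 0.1, 77.5]
contact_force: [0.4, 0.3, -0.2]
opening: 0.0534
grip_force: 15.0
```

```bash
python3 - <<'E'
from h import *
go(.459-.0184,.3925-.083,.155)
E
```

```text
pos [ 0.5911 -0.2557  0.1648] rot [1.7967e+02 8.0000e-02 7.7530e+01] t 10.22 open 0.0534 tool travel mm [ 519.4 -269.1    7.6]
```

Request:
carry_out --travel '[[30.5,-15.8,0.2],[30.5,-15.8,0.2],[30.5,-15.8,0.2],[30.5,-15.8,0.2],[30.5,-15.8,0.2],[30.5,-15.8,0.2],[30.5,-15.8,0.2],[30.5,-15.8,0.2],[30.5,-15.8,0.2],[30.5,-15.8,0.2],[30.5,-15.8,0.2],[30.5,-15.8,0.2],[30.5,-15.8,0.2],[30.5,-15.8,0.2],[30.5,-15.8,0.2],[30.5,-15.8,0.2],[30.5,-15.8,0.2],[0,0,0],[0,0,0],[0,0,0]]' --rot '[[0,0,0],[0,0,0],[0,0,0],[0,0,0],[0,0,0],[0,0,0],[0,0,0],[0,0,0],[0,0,0],[0,0,0],[0,0,0],[0,0,0],[0,0,0],[0,0,0],[0,0,0],[0,0,0],[0,0,0],[0,0,0],[0,0,0],[0,0,0]]'

```text
clock: 11.88
tool_pos: [0.4384, 0.3089, 0.1563]
ee_rot: [-179.9, 0.1, 77.6]
contact_force: [-0.0, 0.2, 0.0]
opening: 0.0533
grip_force: 15.0
```

```bash
python3 - <<'E'
from h import *
go(.459-.0184,.3925-.083,.0565)
im=lid(.07,.054)
cv2.imwrite('pics/w4.png',im[:,:,::-1])
E
```

```text
pos [0.4384 0.3089 0.1563] rot [-1.7994e+02  7.0000e-02  7.7570e+01] t 11.88 open 0.0533 tool travel mm [ 1.1  2.1 99.8]
blob [ 254   53  121  192 2044] [295.1  93.1] world [0.4453 0.4157]
blob [  272    82   102   155 10394] [315.2 140.3] world [0.4513 0.382 ]
blob [  48  176   91  116 6013] [102.1 227.6] world [0.2801 0.3611]
blob [482 237  88   4 256] [524.3 238. ] world [0.5919 0.2842]
blob [ 485  243   87   48 2378] [529.6 260.4] world [0.5958 0.265 ]
blob [ 260  255  116   43 1552] [317.3 272.7] world [0.4332 0.2933]
blob [535 323  12  20 161] [540.4 332.2] world [0.6069 0.1965]
```

View pics/w4.png

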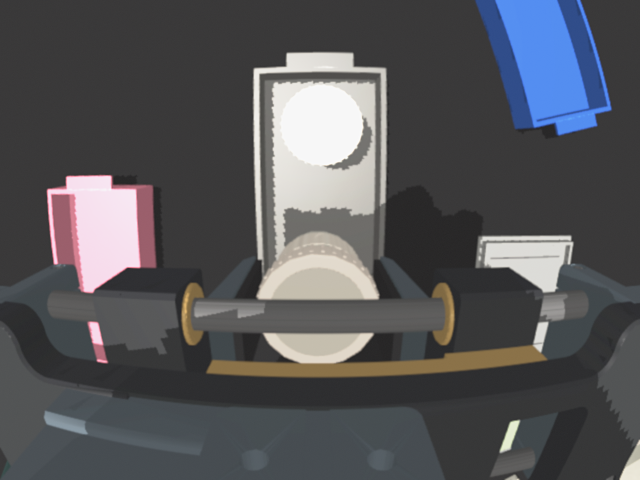

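Cup_a stands upright in the tray at (322,124), and the tray's centre line is near column 320. I lower cup_b.

Request:
carry_out --travel '[[0.5,1,20],[0.5,0.5,20],[0,0,20],[0,0,20],[0,0,13],[0,0,7.5],[0,0,0],[0,0,0]]' --rot '[[0,0,0],[0,0,0],[0,0,0],[0,0,0],[0,0,0],[0,0,0],[0,0,0],[0,0,0]]'

```text
clock: 12.6
tool_pos: [0.4409, 0.3098, 0.057]
ee_rot: [-180.0, 0.0, 77.5]
contact_force: [-0.1, -1.4, -0.6]
opening: 0.0536
grip_force: 15.0
```

Request:
carry_out --travel '[[0,0,0],[0,0,0],[0,0,0],[0,0,0],[0,0,0],[0,0,-15],[0,0,-30],[0,0,-35],[0,0,-35],[0,0,0],[0,0,0]]' --rot '[[0,0,0],[0,0,0],[0,0,0],[0,0,0],[0,0,0],[0,0,0],[0,0,0],[0,0,0],[0,0,0],[0,0,0],[0,0,0]]' --gripper -0.7

```text
clock: 13.52
tool_pos: [0.4416, 0.3107, 0.1739]
ee_rot: [179.8, -0.2, 77.5]
contact_force: [-0.0, -0.7, -0.6]
opening: 0.0773
grip_force: 0.0
```

```bash
python3 - <<'E'
from h import *
go(.4765,-.2415,.18)
im=lid(.07,.054)
E
```

```text
pos [0.4416 0.3107 0.1739] rot [ 1.7984e+02 -1.6000e-01  7.7540e+01] t 13.52 open 0.0773 tool travel mm [-531.7  153.3   -7.2]
blob [ 254   63  123  204 2249] [302.4 108.2] world [0.4512 0.409 ]
blob [  271    89    97   191 11967] [315.1 160.4] world [0.4519 0.3707]
blob [  56  178   89   89 5223] [109. 223.] world [0.28   0.3644]
blob [477 235  81   4 242] [516.2 236.7] world [0.5981 0.2824]
blob [ 476  241   84   30 1729] [516.4 253.1] world [0.5973 0.2685]
```

Request:
carry_out --travel '[[-31.3,9,-1],[-31.3,9,-1],[-31.3,9,-1],[-31.3,9,-1],[-31.3,9,-1],[-31.3,9,-1],[-31.3,9,-1],[-31.3,9,-1],[-31.3,9,0],[-31.3,9,0],[-31.3,9,0],[-31.3,9,0],[-31.3,9,0],[-31.3,9,0],[-31.3,9,0],[-31.3,9,0],[-31.3,9,0],[0,0,0],[0,0,0],[0,0,0]]' --rot '[[0,0,0],[0,0,0],[0,0,0],[0,0,0],[0,0,0],[0,0,0],[0,0,0],[0,0,0],[0,0,0],[0,0,0],[0,0,0],[0,0,0],[0,0,0],[0,0,0],[0,0,0],[0,0,0],[0,0,0],[0,0,0],[0,0,0],[0,0,0]]' --gripper -0.3

```text
clock: 15.23
tool_pos: [0.4743, -0.2419, 0.1785]
ee_rot: [-179.9, -0.0, 77.5]
contact_force: [0.3, 0.8, 0.3]
opening: 0.0595
grip_force: 0.0
```

```bash
python3 - <<'E'
from h import *
go(.4765,-.2415,.075)
c=cal('wrist');print(proj(c,'wrist',[.4765,-.2415,.093]))
im=lid(.093,.032,150)
cv2.imwrite('pics/w5.png',cv2.resize(im[190:340,230:430,::-1],None,fx=3,fy=3))
E
```

```text
pos [ 0.4743 -0.2419  0.1785] rot [-1.7986e+02 -5.0000e-02  7.7500e+01] t 15.23 open 0.0595 tool travel mm [  0.8   2.3 103.5]
[323.0190372  249.35812457]
blob [620   0  20  73 726] [633.1  24.7] world [ 0.7907 -0.1022]
blob [ 373   39  101   66 3795] [423.3  70.6] world [ 0.5686 -0.1356]
blob [ 522   96   69   54 2558] [553.5 123.8] world [ 0.6663 -0.1848]
blob [ 295  211   49   64 2301] [318.6 244.2] world [ 0.4743 -0.2373]
blob [170 287  11  56 229] [173.7 315.9] world [ 0.3538 -0.2689]
blob [455 287  11  56 237] [461.2 315.1] world [ 0.5686 -0.3153]
blob [  47  291   41   31 1008] [ 66.6 305.6] world [ 0.2508 -0.2443]
blob [548 291  41  31 997] [568.4 305.6] world [ 0.6715 -0.3367]
blob [ 179  298  278   67 9818] [318.5 319.1] world [ 0.4622 -0.2921]
```

View pics/w5.png

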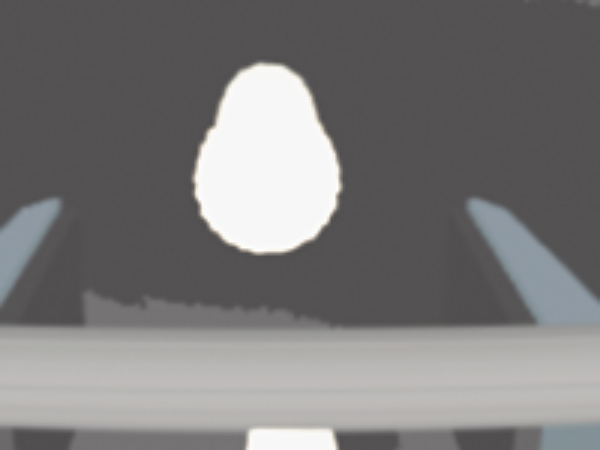

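The cap's top circle is at about (319,250), midway between the fingers, so I go straight down.

Request:
carry_out --travel '[[0,0,22],[0,0,22],[0,0,22],[0,0,22],[0,0,15.5],[0,0,0],[0,0,0]]' --rot '[[0,0,0],[0,0,0],[0,0,0],[0,0,0],[0,0,0],[0,0,0],[0,0,0]]'

```text
clock: 15.87
tool_pos: [0.4747, -0.2414, 0.0759]
ee_rot: [-179.9, -0.0, 77.6]
contact_force: [0.4, -0.5, -0.3]
opening: 0.0594
grip_force: 0.0
```

Request:
carry_out --travel '[[0,0,0],[0,0,0],[0,0,0],[0,0,0],[0,0,0],[0,0,0],[0,0,0]]' --rot '[[0,0,0],[0,0,0],[0,0,0],[0,0,0],[0,0,0],[0,0,0],[0,0,0]]' --gripper 1

```text
clock: 16.45
tool_pos: [0.4755, -0.2428, 0.0769]
ee_rot: [180.0, 0.0, 77.5]
contact_force: [-0.9, 0.6, 7.5]
opening: 0.0316
grip_force: 15.0
```

Request:
carry_out --travel '[[0,0,-25],[0,0,-35],[0,0,-35],[0,0,-15],[0,0,0],[0,0,0]]' --rot '[[0,0,0],[0,0,0],[0,0,0],[0,0,0],[0,0,0],[0,0,0]]'

```text
clock: 16.95
tool_pos: [0.4754, -0.2427, 0.1869]
ee_rot: [179.9, 0.0, 77.5]
contact_force: [-0.4, 0.3, 0.1]
opening: 0.0311
grip_force: 15.0
```

```bash
python3 - <<'E'
from h import *
go(.4695,.104,.185)
E
```

```text
pos [ 0.4754 -0.2427  0.1869] rot [1.799e+02 3.000e-02 7.753e+01] t 16.95 open 0.0311 tool travel mm [337.2 -80.6   1.6]
```

Request:
carry_out --travel '[[30.7,-7.4,0],[30.7,-7.4,0],[30.7,-7.4,0],[30.7,-7.4,0],[30.7,-7.4,0],[30.7,-7.4,0],[30.7,-7.4,0],[30.7,-7.4,0],[30.7,-7.4,0],[30.7,-7.4,0],[30.7,-7.4,0],[0,0,0],[0,0,0],[0,0,0]]' --rot '[[0,0,0],[0,0,0],[0,0,0],[0,0,0],[0,0,0],[0,0,0],[0,0,0],[0,0,0],[0,0,0],[0,0,0],[0,0,0],[0,0,0],[0,0,0],[0,0,0]]'

```text
clock: 18.12
tool_pos: [0.4679, 0.1045, 0.1851]
ee_rot: [-179.9, 0.1, 77.6]
contact_force: [-0.3, -0.2, -1.0]
opening: 0.0316
grip_force: 15.0
```

```bash
python3 - <<'E'
from h import *
go(.4684,.105,.084)
c=cal('wrist'); im=viewer.read_camera('wrist')[:,:,::-1].copy()
u=np.radians(3); ex=np.array([np.cos(u),np.sin(u)]); ey=np.array([-ex[1],ex[0]])
for a in(1,0,-1):
  for b in(1,0,-1): 
    p=proj(c,'wrist',np.r_[np.array([.4457,.0797])+a*.048*ex+b*.048*ey,.055]); cv2.circle(im,tuple(int(v) for v in p.round()),2,(0,0,255),-1); print(a,b,p.round(1))
cv2.imwrite('pics/w6.png',cv2.resize(im[120:370,180:460],None,fx=2.4,fy=2.4))
E
```

```text
pos [0.4679 0.1045 0.1851] rot [-1.799e+02  5.000e-02  7.757e+01] t 18.12 open 0.0316 tool travel mm [  0.7   0.6 101.1]
1 1 [341.7 198.5]
1 0 [356.5 255.3]
1 -1 [369.6 307.3]
0 1 [283.  214.5]
0 0 [299.8 270.2]
0 -1 [315.4 321.1]
-1 1 [227.  230.4]
-1 0 [245.2 284.2]
-1 -1 [262.9 333.3]
```

View pics/w6.png

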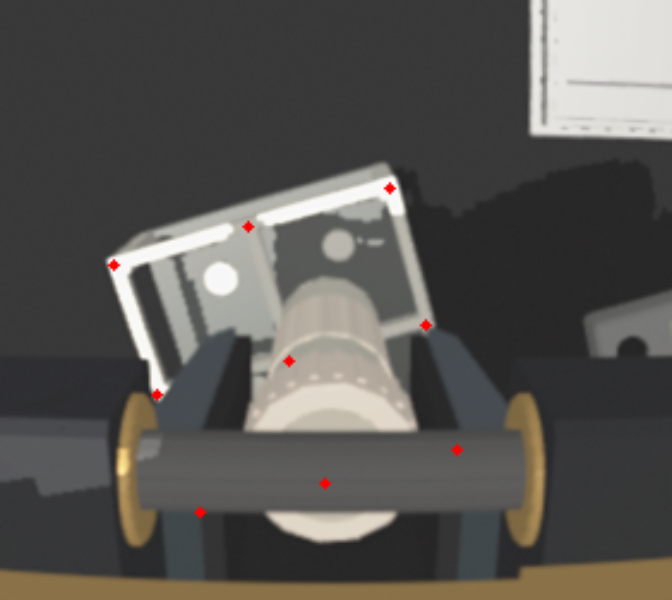

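The predicted corner points fall on the rack's bars, with the corner at about (342,198), so the rack pose is good. I insert the tube.

Request:
carry_out --travel '[[0.5,0.5,20],[0,0,20],[0,0,20],[0,0,20],[0,0,14],[0,0,7.5],[0,0,0],[0,0,0]]' --rot '[[0,0,0],[0,0,0],[0,0,0],[0,0,0],[0,0,0],[0,0,0],[0,0,0],[0,0,0]]'

```text
clock: 18.83
tool_pos: [0.4692, 0.1046, 0.0848]
ee_rot: [-180.0, 0.0, 77.5]
contact_force: [0.8, -0.0, -0.2]
opening: 0.0315
grip_force: 15.0
```

Request:
carry_out --travel '[[0,0,0],[0,0,0],[0,0,0],[0,0,0],[0,0,0],[0,0,-15],[0,0,-30],[0,0,-35],[0,0,-25],[0,0,0],[0,0,0]]' --rot '[[0,0,0],[0,0,0],[0,0,0],[0,0,0],[0,0,0],[0,0,0],[0,0,0],[0,0,0],[0,0,0],[0,0,0],[0,0,0]]' --gripper -0.3

```text
clock: 19.75
tool_pos: [0.4699, 0.1054, 0.1911]
ee_rot: [179.8, -0.1, 77.5]
contact_force: [-0.5, -0.5, -0.9]
opening: 0.0593
grip_force: 0.0
```

```bash
python3 - <<'E'
from h import *
go(.4583,-.3485,.18)
E
```

```text
pos [0.4699 0.1054 0.1911] rot [ 1.7983e+02 -7.0000e-02  7.7540e+01] t 19.75 open 0.0593 tool travel mm [-445.7   86.5   10.8]
```

Request:
carry_out --travel '[[-29.7,5.8,0.7],[-29.7,5.8,0.7],[-29.7,5.8,0.7],[-29.7,5.8,0.7],[-29.7,5.8,0.7],[-29.7,5.8,0.7],[-29.7,5.8,0.7],[-29.7,5.8,0.7],[-29.7,5.8,0.7],[-29.7,5.8,0.7],[-29.7,5.8,0.7],[-29.7,5.8,0.7],[-29.7,5.8,0.7],[-29.7,5.8,0.7],[-29.7,5.8,0.7],[0,0,0],[0,0,0],[0,0,0]]' --rot '[[0,0,0],[0,0,0],[0,0,0],[0,0,0],[0,0,0],[0,0,0],[0,0,0],[0,0,0],[0,0,0],[0,0,0],[0,0,0],[0,0,0],[0,0,0],[0,0,0],[0,0,0],[0,0,0],[0,0,0],[0,0,0]]'

```text
clock: 21.25
tool_pos: [0.4572, -0.3478, 0.1779]
ee_rot: [-179.9, -0.1, 77.5]
contact_force: [-0.3, 0.7, -0.1]
opening: 0.0596
grip_force: 0.0
```

```bash
python3 - <<'E'
from h import *
go(.4583,-.3485,.075)
c=cal('wrist');print(proj(c,'wrist',[.4583,-.3485,.093]))
im=lid(.093,.032,150)
cv2.imwrite('pics/w7.png',im[:,:,::-1])
E
```

```text
pos [ 0.4572 -0.3478  0.1779] rot [-1.7988e+02 -7.0000e-02  7.7510e+01] t 21.25 open 0.0596 tool travel mm [ -0.6   1.4 102.9]
[321.68183194 251.57556255]
blob [ 513    0   76   46 2287] [544.4  21.1] world [ 0.6623 -0.2101]
blob [628   0  12  38 245] [635.5  13.3] world [ 0.7823 -0.1962]
blob [ 461  193   52   60 2402] [486.1 222.5] world [ 0.5782 -0.3533]
blob [566 197  24  56 602] [575.4 222.4] world [ 0.6615 -0.37  ]
blob [ 297  212   50   64 2313] [321.1 245.8] world [ 0.4588 -0.3444]
blob [455 287  11  56 230] [461.3 315.4] world [ 0.5515 -0.4211]
blob [170 288  11  55 223] [173.6 316.1] world [ 0.337  -0.3746]
blob [ 47 291  41  31 998] [ 66.5 305.8] world [ 0.2343 -0.3501]
blob [548 291  41  31 985] [568.4 305.8] world [ 0.6541 -0.4423]
blob [ 179  299  278   34 8731] [317.5 315.7] world [ 0.4451 -0.3948]
```

The blob spans columns 297–346 with its bottom at row 276, so the cap centre is about (321.5,251.5). That matches the prediction.

Request:
carry_out --travel '[[-0.6,1.4,22],[0,0,22],[0,0,22],[0,0,22],[0,0,15],[0,0,0],[0,0,0]]' --rot '[[0,0,0],[0,0,0],[0,0,0],[0,0,0],[0,0,0],[0,0,0],[0,0,0]]'

```text
clock: 21.88
tool_pos: [0.4589, -0.3483, 0.0759]
ee_rot: [-179.9, -0.0, 77.6]
contact_force: [-0.5, 0.1, 0.5]
opening: 0.0592
grip_force: 0.0
```

Request:
carry_out --travel '[[0,0,0],[0,0,0],[0,0,0],[0,0,0],[0,0,0],[0,0,0],[0,0,0]]' --rot '[[0,0,0],[0,0,0],[0,0,0],[0,0,0],[0,0,0],[0,0,0],[0,0,0]]' --gripper 1

```text
clock: 22.47
tool_pos: [0.4595, -0.3498, 0.0769]
ee_rot: [180.0, 0.0, 77.5]
contact_force: [-0.8, 1.6, 6.6]
opening: 0.0314
grip_force: 15.0
```

Request:
carry_out --travel '[[0,0,-25],[0,0,-35],[0,0,-35],[0,0,-15],[0,0,0],[0,0,0]]' --rot '[[0,0,0],[0,0,0],[0,0,0],[0,0,0],[0,0,0],[0,0,0]]'

```text
clock: 22.97
tool_pos: [0.4594, -0.3496, 0.1869]
ee_rot: [179.9, 0.0, 77.5]
contact_force: [-0.1, -0.4, -1.3]
opening: 0.0317
grip_force: 15.0
```

```bash
python3 - <<'E'
from h import *
go(.4709,.057,.187)
E
```

```text
pos [ 0.4594 -0.3496  0.1869] rot [1.7992e+02 4.0000e-02 7.7530e+01] t 22.97 open 0.0317 tool travel mm [399.5 -76.6  -0.5]
```

Request:
carry_out --travel '[[30.7,-5.9,0],[30.7,-5.9,0],[30.7,-5.9,0],[30.7,-5.9,0],[30.7,-5.9,0],[30.7,-5.9,0],[30.7,-5.9,0],[30.7,-5.9,0],[30.7,-5.9,0],[30.7,-5.9,0],[30.7,-5.9,0],[30.7,-5.9,0],[30.7,-5.9,0],[0,0,0],[0,0,0],[0,0,0]]' --rot '[[0,0,0],[0,0,0],[0,0,0],[0,0,0],[0,0,0],[0,0,0],[0,0,0],[0,0,0],[0,0,0],[0,0,0],[0,0,0],[0,0,0],[0,0,0],[0,0,0],[0,0,0],[0,0,0]]'

```text
clock: 24.3
tool_pos: [0.4698, 0.0565, 0.1852]
ee_rot: [-179.9, 0.0, 77.6]
contact_force: [-1.2, 0.7, -0.5]
opening: 0.031
grip_force: 15.0
```

```bash
python3 - <<'E'
from h import *
go(.4709,.057,.0825)
c=cal('wrist'); im=viewer.read_camera('wrist')[:,:,::-1].copy()
u=np.radians(3); ex=np.array([np.cos(u),np.sin(u)]); ey=np.array([-ex[1],ex[0]])
for a in(1,0,-1):
  for b in(1,0,-1): 
    p=proj(c,'wrist',np.r_[np.array([.4457,.0797])+a*.048*ex+b*.048*ey,.055]); cv2.circle(im,tuple(int(v) for v in p.round()),2,(0,0,255),-1)
cv2.imwrite('pics/w8.png',cv2.resize(im[120:370,180:460],None,fx=2.4,fy=2.4))
E
```

```text
pos [0.4698 0.0565 0.1852] rot [-1.799e+02  4.000e-02  7.757e+01] t 24.3 open 0.031 tool travel mm [  0.8   1.2 102.7]
```

View pics/w8.png

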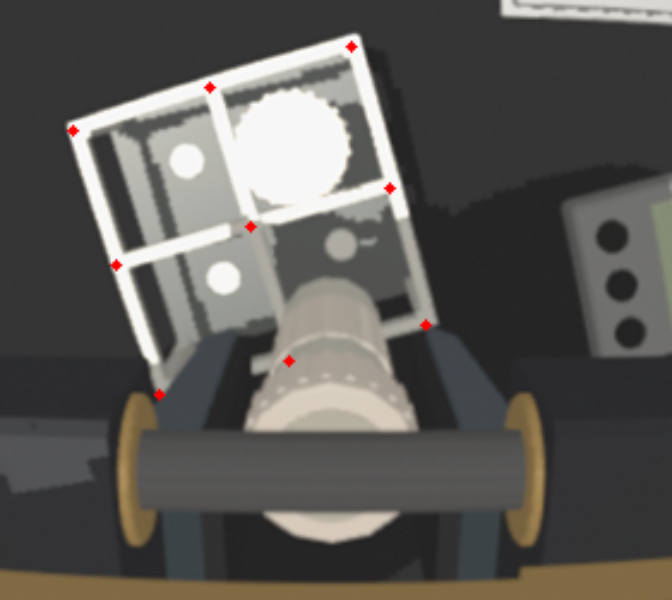

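The first tube stands in its opening. Its cap is at (291,147) in the crop, and the grid points fit the bars. I insert the second tube.

Request:
carry_out --travel '[[0.3,1,20],[0,0,20],[0,0,20],[0,0,20],[0,0,14],[0,0,8.5],[0,0,0],[0,0,0],[0,0,0]]' --rot '[[0,0,0],[0,0,0],[0,0,0],[0,0,0],[0,0,0],[0,0,0],[0,0,0],[0,0,0],[0,0,0]]'

```text
clock: 25.1
tool_pos: [0.472, 0.0565, 0.0845]
ee_rot: [180.0, -0.0, 77.5]
contact_force: [0.1, 0.1, 0.1]
opening: 0.0317
grip_force: 15.0
```

Request:
carry_out --travel '[[0,0,0],[0,0,0],[0,0,0],[0,0,0],[0,0,0],[0,0,-15],[0,0,-30],[0,0,-35],[0,0,-25],[0,0,0],[0,0,0]]' --rot '[[0,0,0],[0,0,0],[0,0,0],[0,0,0],[0,0,0],[0,0,0],[0,0,0],[0,0,0],[0,0,0],[0,0,0],[0,0,0]]' --gripper -0.3

```text
clock: 26.02
tool_pos: [0.4723, 0.0569, 0.1901]
ee_rot: [179.8, -0.0, 77.5]
contact_force: [-0.3, -0.3, -0.9]
opening: 0.059
grip_force: 0.0
```

```bash
python3 - <<'E'
from h import *
go(.599,-.121,.15)
E
```

```text
pos [0.4723 0.0569 0.1901] rot [ 1.7983e+02 -5.0000e-02  7.7540e+01] t 26.02 open 0.059 tool travel mm [-146.4  162.    40.5]
```

Request:
carry_out --travel '[[-18.3,20.2,3],[-18.3,20.2,3],[-18.3,20.2,3],[-18.3,20.2,3],[-18.3,20.2,3],[-18.3,20.2,3],[-18.3,20.2,3],[-18.3,20.2,3],[0,0,0],[0,0,0],[0,0,0],[0,0,0],[0,0,0],[0,0,0],[0,0,0],[0,0,0],[0,0,0],[0,0,0],[0,0,0],[0,0,0]]' --rot '[[0,0,0],[0,0,0],[0,0,0],[0,0,0],[0,0,0],[0,0,0],[0,0,0],[0,0,0],[0,0,0.116],[0,0,0.116],[0,0,0.116],[0,0,0.116],[0,0,0.116],[0,0,0.116],[0,0,0.116],[0,0,0.116],[0,0,0.116],[0,0,0.116],[0,0,0],[0,0,0]]'

```text
clock: 27.68
tool_pos: [0.597, -0.1208, 0.1635]
ee_rot: [-180.0, 0.1, 11.3]
contact_force: [0.4, -0.9, -0.4]
opening: 0.0593
grip_force: 0.0
```

```bash
python3 - <<'E'
from h import *
go(.599,-.121,.03)
c=cal('wrist'); im=viewer.read_camera('wrist'); cv2.imwrite('pics/w9.png',im[:,:,::-1])
m=(im.min(2)>170).astype(np.uint8); m[290:]=0
for k in cv2.findContours(m,cv2.RETR_EXTERNAL,cv2.CHAIN_APPROX_NONE)[0]:
    if cv2.contourArea(k)<1500: continue
    W=np.array([plane(c,'wrist',p[0],.016) for p in k],np.float32)*1000
    print(cv2.boundingRect(k),cv2.minAreaRect(W))
E
```

```text
pos [ 0.597  -0.1208  0.1635] rot [-1.7996e+02  1.0000e-01  1.1280e+01] t 27.68 open 0.0593 tool travel mm [  2.1   0.7 133.5]
(299, 175, 40, 102) ((599.4078979492188, -120.73086547851562), (87.34890747070312, 33.00973892211914), 11.971088409423828)
(125, 165, 72, 77) ((593.8346557617188, 23.283315658569336), (62.5398063659668, 68.4173355102539), 2.9906842708587646)
(0, 87, 98, 136) ((623.3421630859375, 179.96978759765625), (142.3350830078125, 107.79436492919922), 78.2600326538086)
(100, 0, 155, 20) ((773.6660766601562, 46.28400802612305), (18.75730323791504, 151.6121063232422), 4.9962968826293945)
```

View pics/w9.png

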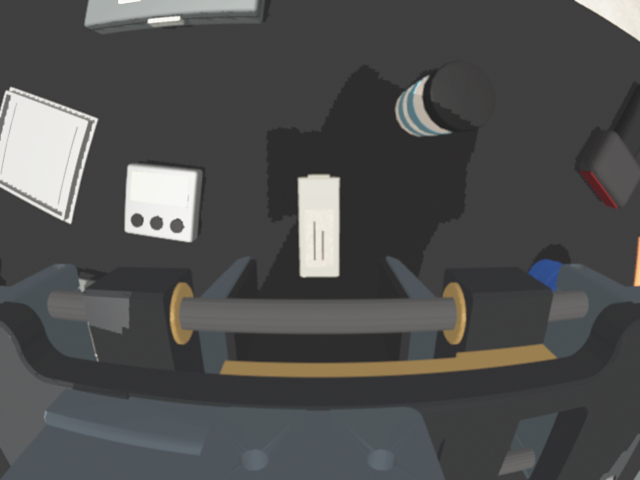

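The mailer measures 87×33 mm at (.599,−.121), turned 12°, label up; in the picture it spans (299–339, 175–277). The slide tray is to the left at (45,155). I trim the tool yaw and descend.

Request:
carry_out --travel '[[2,0.5,25],[0,0,30],[0,0,30],[0,0,30],[0,0,20],[0,0,12],[0,0,0],[0,0,0],[0,0,0]]' --rot '[[0,0,-0.014],[0,0,0],[0,0,0],[0,0,0],[0,0,0],[0,0,0],[0,0,0],[0,0,0],[0,0,0]]'

```text
clock: 28.48
tool_pos: [0.6006, -0.1213, 0.0191]
ee_rot: [180.0, -0.1, 11.9]
contact_force: [0.3, -0.4, 0.4]
opening: 0.0594
grip_force: 0.0
```

Request:
carry_out --travel '[[0,0,0],[0,0,0],[0,0,0],[0,0,0],[0,0,0],[0,0,0],[0,0,0]]' --rot '[[0,0,0],[0,0,0],[0,0,0],[0,0,0],[0,0,0],[0,0,0],[0,0,0]]' --gripper 1

```text
clock: 29.07
tool_pos: [0.6, -0.1211, 0.0183]
ee_rot: [180.0, -0.0, 11.9]
contact_force: [-1.4, 0.1, 6.5]
opening: 0.0337
grip_force: 15.0
```

Request:
carry_out --travel '[[0,0,-20],[0,0,-35],[0,0,-35],[0,0,-35],[0,0,-25],[0,0,0],[0,0,0]]' --rot '[[0,0,0],[0,0,0],[0,0,0],[0,0,0],[0,0,0],[0,0,0],[0,0,0]]'

```text
clock: 29.65
tool_pos: [0.6004, -0.1212, 0.1692]
ee_rot: [179.9, -0.1, 11.9]
contact_force: [0.9, -0.5, -1.3]
opening: 0.0339
grip_force: 15.0
```

```bash
python3 - <<'E'
from h import *
go(.625,.183,.15)
E
```

```text
pos [ 0.6004 -0.1212  0.1692] rot [ 1.7993e+02 -1.4000e-01  1.1870e+01] t 29.65 open 0.0339 tool travel mm [  86.6 -292.7   19.1]
```

Request:
carry_out --travel '[[8.7,-29.3,1],[8.7,-29.3,1],[8.7,-29.3,1],[8.7,-29.3,1],[8.7,-29.3,1],[8.7,-29.3,1],[8.7,-29.3,1],[8.7,-29.3,1],[8.7,-29.3,1],[8.7,-29.3,1],[0,0,0],[0,0,0],[0,0,0],[0,0,0],[0,0,0],[0,0,0],[0,0,0],[0,0,0],[0,0,0],[0,0,0]]' --rot '[[0,0,0],[0,0,0],[0,0,0],[0,0,0],[0,0,0],[0,0,0],[0,0,0],[0,0,0],[0,0,0],[0,0,0],[0,0,-0.1154],[0,0,-0.1154],[0,0,-0.1154],[0,0,-0.1154],[0,0,-0.1154],[0,0,-0.1154],[0,0,-0.1154],[0,0,-0.1154],[0,0,-0.1154],[0,0,-0.1154]]'

```text
clock: 31.32
tool_pos: [0.6236, 0.1833, 0.1558]
ee_rot: [-179.9, 0.1, 78.3]
contact_force: [0.1, -0.8, -0.4]
opening: 0.0339
grip_force: 15.0
```

Request:
carry_out --travel '[[0,0,0],[0,0,0]]' --rot '[[0,0,0],[0,0,0]]'

```text
clock: 31.48
tool_pos: [0.6239, 0.1833, 0.1564]
ee_rot: [-179.9, 0.1, 77.8]
contact_force: [-0.5, 0.6, -0.5]
opening: 0.0336
grip_force: 15.0
```

```bash
python3 - <<'E'
from h import *
go(.625,.183,.022)
c=cal('wrist'); im=viewer.read_camera('wrist')[:,:,::-1].copy()
u=np.radians(-12); ex=np.array([np.cos(u),np.sin(u)]); ey=np.array([-ex[1],ex[0]])
for a in(1,-1):
  for b in(1,-1): 
    p=proj(c,'wrist',np.r_[np.array([.625,.183])+a*.0505*ex+b*.0655*ey,.011]); cv2.circle(im,tuple(int(v) for v in p.round()),2,(0,0,255),-1)
cv2.imwrite('pics/w10.png',cv2.resize(im[100:380,180:460],None,fx=2.1,fy=2.1))
E
```

```text
pos [0.6239 0.1833 0.1564] rot [-1.799e+02  5.000e-02  7.778e+01] t 31.48 open 0.0336 tool travel mm [  0.    1.4 134.4]
```

View pics/w10.png

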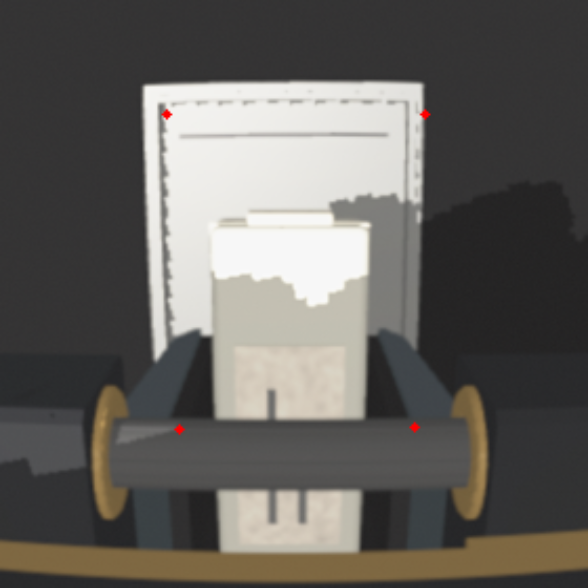

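The tray's inner edge in the crop runs from x=165 to 408, with the far side at y=101. So its centre is about 3.6 mm toward tool −y and a few mm toward +x. I correct for that and lower the mailer.

Request:
carry_out --travel '[[2,-1.2,25],[2,-1,30],[0,0,30],[0,0,25],[0,0,15],[0,0,8],[0,0,0],[0,0,0],[0,0,0]]' --rot '[[0,0,0],[0,0,0],[0,0,0],[0,0,0],[0,0,0],[0,0,0],[0,0,0],[0,0,0],[0,0,0]]'

```text
clock: 32.28
tool_pos: [0.6242, 0.1882, 0.0262]
ee_rot: [179.9, -0.1, 78.0]
contact_force: [-0.1, 0.1, 0.3]
opening: 0.0338
grip_force: 15.0
```

Request:
carry_out --travel '[[0,-1,2.5],[0,0,1.5],[0,0,0],[0,0,0]]' --rot '[[0,0,0],[0,0,0],[0,0,0],[0,0,0]]'

```text
clock: 32.62
tool_pos: [0.6226, 0.1883, 0.0214]
ee_rot: [180.0, -0.0, 78.0]
contact_force: [-0.6, 0.3, 3.8]
opening: 0.034
grip_force: 15.0
```

Request:
carry_out --travel '[[0,0,0],[0,0,0],[0,0,0],[0,0,0],[0,0,-15],[0,0,-30],[0,0,-35],[0,0,-35],[0,0,-35],[0,0,-35],[0,0,0],[0,0,0]]' --rot '[[0,0,0],[0,0,0],[0,0,0],[0,0,0],[0,0,0],[0,0,0],[0,0,0],[0,0,0],[0,0,0],[0,0,0],[0,0,0],[0,0,0]]' --gripper 0

```text
clock: 33.62
tool_pos: [0.6234, 0.1884, 0.2091]
ee_rot: [179.8, -0.1, 78.0]
contact_force: [0.1, -0.5, -0.8]
opening: 0.0456
grip_force: 0.0
```

Request:
carry_out --travel '[[-15,20,-10],[-25,30,-10],[-25,30,0],[-25,30,0],[-25,30,0],[-25,30,0],[-25,30,0],[0,0,0],[0,0,0],[0,0,0]]' --rot '[[0,0,0],[0,0,0],[0,0,0],[0,0,0],[0,0,0],[0,0,0],[0,0,0],[0,0,0],[0,0,0],[0,0,0]]'

```text
clock: 34.45
tool_pos: [0.7826, -0.0147, 0.2245]
ee_rot: [-179.9, 0.0, 78.0]
contact_force: [-0.1, -0.5, -0.0]
opening: 0.0455
grip_force: 0.0
```

```bash
python3 - <<'E'
from h import *
go(0,0,0)
a=viewer.read_camera('scene')[:,:,::-1]; b=viewer.read_camera('side')[:,:,::-1]
A=cv2.resize(a[160:330,290:510],(800,618))[:300*2]; 
cv2.imwrite('pics/f1.png',A[:600]); cv2.imwrite('pics/f2.png',b)
E
```

```text
pos [ 0.7826 -0.0147  0.2245] rot [-1.7987e+02  1.0000e-02  7.7970e+01] t 34.45 open 0.0455 tool travel mm [-148.7 -768.   226.2]
```

View pics/f1.png

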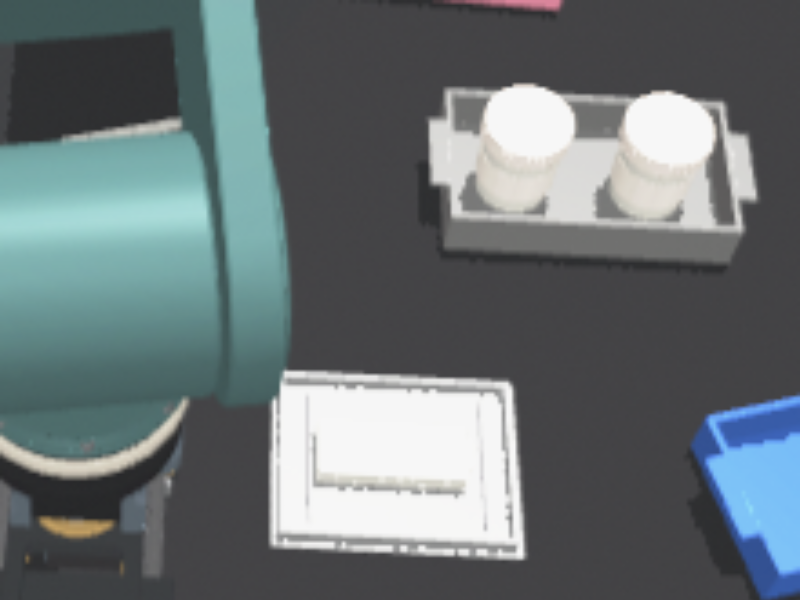

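Both cups stand in the grey tray, at (528,145) and (665,150) in the crop. The mailer lies flat inside the slide tray at (390,460). The arm hides the rack and my picture allowance is used up, so I check the tubes numerically in the side view, then hand in.

```bash
python3 - <<'E'
from h import *
b=cv2.imread('pics/f2.png'); c=cal('side')
a0=cv2.imread('pics/side0.png')
d=(cv2.absdiff(a0,b).max(2)>35)
for x,y in((.4695,.1046),(.472,.0565)):
    for z in (.03,.065,.085,.095,.11):
        p=proj(c,'side',[x,y,z]).round().astype(int); print(z,p,b[p[1],p[0]],a0[p[1],p[0]])
    t=proj(c,'side',[x,y,.089]).round().astype(int); r=d[t[1]-40:t[1]+50,t[0]-22:t[0]+22]
    print(''.join('\n'+''.join('#' if v else '.' for v in row[::2]) for row in r[::4]))
E
```

```text
0.03 [313 254] [130 136 134] [197 205 202]
0.065 [312 241] [150 161 160] [115 124 121]
0.085 [312 234] [158 168 174] [101 107 106]
0.095 [312 230] [129 140 141] [91 90 88]
0.11 [312 224] [97 96 96] [117 116 114]

......................
......................
.............#####....
............##########
............##########
.........#........####
......................
..............########
..............########
...........#####.####.
........#####....#..##
........##..####.####.
.......##.#..#...###.#
.....##.#######..###..
.........########.##..
.........#.###.....#..
.........##...##.###.#
.......##.####.#..####
.......##..#.##.####..
...........#..######..
............##..#####.
................##....
......................
0.03 [325 244] [126 134 132] [198 206 203]
0.065 [325 232] [150 161 158] [120 126 123]
0.085 [325 224] [160 171 175] [46 46 44]
0.095 [325 221] [129 140 142] [46 46 44]
0.11 [325 215] [22 24 26] [45 43 47]

......................
......................
......................
......................
........##............
......############....
.....#################
.........#############
.................###..
........#######.......
........#######.......
.....##########.......
..#####.#....#........
.####.###..####..####.
..#....##.####.#......
#.#####...#..#........
..#######.#....###....
...######.####......##
..#...##....##.#####.#
.#.#####...######.####
##..##.#..###....####.
........######..###..#
.....#..######....###.
```

```bash
python3 -c "
from station import ticket; print(ticket.finish_job())"
```

```text
the job is handed in; nothing more can be done
None
```

I handed the job in at about 34.5 s of the 138 s: both cups stand in the grey tray, both tubes stand in their own rack openings (the second confirmed only by pixel checks in the side view), and the mailer lies flat, label up, in the slide tray; I did not move the vial, timer or look-alikes.

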